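# Clear the tamper away, then turn and hold the chill-ball dish over the drip grid

## Robot

A 6-joint arm with a two-finger parallel gripper is mounted at the origin on the work surface. World frame = base frame: x ahead of the robot, y to its left, z up, the work surface at z = 0. Lengths are in m, angles in degrees, forces in N, time in s.
With the tool pointing down it reaches from about 0.375 to 0.9 m from the base axis. Payload 3.1 kg.
Tool frame: the origin (TCP) lies at the very end of the fingers, on their centre line; the grasp point (between the pads) lies 19 mm behind it; z points along the fingers, y is the direction in which the jaws open and shut (so a half turn about z gives the same grasp; the last joint's range is limited). The gripper opens to 87 mm and grips with 3 to 60 N. Pads are 19 mm wide; open, the fingers measure 117 mm over their backs; the gripper's body (75 mm by 190 mm) begins 51 mm behind the grasp point.
Start: joints at [60.819, 30.224, 82.088, -0, 67.689, -10.227], TCP at [0.203, 0.591, 0.223] pointing down, gripper open.
Joint ranges: [-176.69, 176.69], [-43.24, 126.21], [12.49, 139.97], [-82, 262], [0, 151.66], [-163.58, 163.58]. Speed limits (degrees/s): [159.86, 159.86, 180, 180, 180, 180].

## Interface

Orientations are given as [roll, pitch, yaw] about the fixed x, y, z axes, in that order (R = Rz(yaw) Ry(pitch) Rx(roll)).
In Python, from plant import bot gives the robot as it stands. The module is installed in compiled form; this text tells all that it offers.
- The arm moves only by the tool carry_out, never from a script. Its argument "moves" is a list of rows, each a list of 2 entries, a list of its own where there are three numbers: the shift along the tool's x, y, z normalised to -1 to 1, where 1 is 50 cm, then the turn, a rotation vector about the tool's x, y, z normalised to -1 to 1, where 1 is 45 degrees. In form: [[[x, y, z], [ax, ay, az]], ...]. A call has 1 to 5 rows; each row shifts and turns the pose as measured when the row begins, along the tool's axes as they then stand; what a row does not reach is not made up. A row lasts 1/8 s, in which the tool goes at most 62.5 mm and 10.7 degrees, less where a joint would pass 70% of its speed; a pose out of reach is approached as far as the arm can. A call with a number of a shift or a turn outside -1 to 1 is refused whole. A call with a gripper value outside its range is refused whole. "claw" is the opening, from 0 (shut) to 1 (fully open), set as the call begins (left out, the last holds). The fingers move at their own pace and stop on an object; "newtons" is the grip in N (left out, the last holds). Time passes only in rows, so rows that do not move let the fingers close. It gives the time, the measured TCP pose, the force and the opening at its end, in the units of the state.
- bot.sense(): the state, without advancing time (a new reading comes with each control period).
- bot.grab_frame(name): name is "scene" or "top"; returns the picture (400x640x3 uint8, red, green, blue); there is no depth.
- bot.camera_params(name): a dict with "camera_matrix" (3x3 intrinsics, pixels), "eye" and "orientation" of the camera in the world. Camera axes: x right, y up, looking along -z (the intrinsics and any distortion apply to the point x, -y, -z); pixel columns grow to the right and rows downward; lengths in m; the calibration is good to about 2 mm. A picture is of the moment at which its call begins. camera_params takes no time and is no camera call.
- bot.hand_in(): hands the job in, once; it reports no verdict.
Trained networks look in the newest picture that a camera, given by its name, has taken for a name from the list of things; names that differ only in an ending like _2 or _b are one class to them, and where a whole thing is asked for, a point or a joint stands for the part that bears it (a point fixed in the world has none). Each returns a list of dicts, best first, with "confidence" (0 to 1); they miss things now and then, are a little off and sometimes report something else, mostly with a low value. They report only what shows in the picture. A call takes as long as a camera call. They do not tell look-alikes from the thing itself.
- bot.masks_of(camera, target): "region" (400x640 bool, what is visible of it) and "position" ([column, row] in pixels, amid what is visible of it).
The state is a dict: "t": time; "joint_positions": joint angles; "qd": joint speeds; "tau": joint torques, N m; "ee_pos": TCP position; "ee_rot": TCP orientation; "force": force on the tool from outside, world axes, zero at the start; "moment": the same for the moment, N m; "width": finger opening in m.
Only numpy, scipy, OpenCV 4.12 (cv2) and the standard library are available. Lean on these libraries where they do the work, as an engineer would, in place of code of your own. Each camera call takes 0.05 s, during which the arm holds its last target.

## Task

Get the chill-ball dish ready for the next shot: first put the red-handled tamper that stands on the drip grid back into its own seat, the one with the red border, standing upright and right home. Then pick up the white dish by the black bar of its handle, give it a quarter turn anticlockwise (seen from above) so that its yellow lip points the same way as the yellow mark lies from the grid's middle, and finish still holding it there, level and still, centred over the grid with its underside about 8 cm above the grid's top. Keep the steel ball inside the black ring in the middle of the dish all the way, and leave the blue leveller, the pitcher and the red cup where they are.

Things in the scene. Friction and masses are not known exactly. Their poses are not given: they have to be found in the camera images.
- tamper_grip (a point): Middle of the upright red handle of the loose coffee tamper (about 0.32 kg), 68 mm above the underside of its round steel foot (58 mm diameter, 22 mm high). The handle is round, 32 mm across from 50 to 86 mm above the underside, top at 92 mm; a thin 18 mm neck lies below. z is the tamper's axis. It starts standing on the drip grid near its middle.
- nest_red_floor (a point): Middle of the floor of the hole in the red-bordered seat, the tamper's own: a fixed dark wooden block 92 x 92 x 18 mm on the bench with a red border on top. The round hole is 63 mm in diameter and 12 mm deep, so this point is 6 mm above the bench. z up. Three such blocks stand in a row on the left, about 110 mm apart, in an order that changes.
- nest_yellow: The same kind of seat with a yellow border, empty, not the tamper's. Origin: centre of its underside.
- nest_blue: The same kind of seat with a blue border; the leveller rests in it. Origin: centre of its underside.
- grid: Fixed square drip grid, 150 x 150 mm, top 20 mm above the bench, steel bars. Origin: centre of its underside, on the bench. Its +x axis points from its middle towards the yellow square mark at the middle of one edge, roughly away from the robot.
- grid_top (a point): Centre of the drip grid's top face, 20 mm above the bench; axes as the grid's.
- dish_grip (a point): Middle of the black grip bar on the dish's arched handle, straight above the dish's centre, 85 mm above its underside. The bar is 14 mm thick along the dish's x, 56 mm long along y, 20 mm high (75 to 95 mm above the underside), flat on its +x and -x sides. 8 mm steel rods run from its ends down to the rim at y = +58 and -58 mm. +x points towards the yellow lip, z up.
- dish: The loose white dish, about 0.25 kg: round, 116 mm diameter, rim 24 mm high; its upper face is a cone sloping down to the centre at 10 degrees. Origin: centre of its underside; axes as the grip bar's. It starts on the bench right of the grid, its lip about a quarter turn clockwise of where it must point.
- dish_mid (a point): Lowest point of the hollow, the centre of the black ring (20 mm radius) in the dish, 8 mm above the underside.
- dish_lip (a point): Middle of the yellow pouring lip, 66 mm from the dish's axis along its +x, 22 mm above the underside.
- ball_center (a point): Centre of the loose steel ball, 30 mm diameter, 0.11 kg, which rests at the lowest point of the dish, its centre 23 mm above the dish's underside, its top 38 mm above it. It rolls freely if the dish is tilted or jerked. Its axes mean nothing.
- leveller: Bystander: blue-topped steel disc, 58 mm diameter, 30 mm high, lying in the blue-bordered seat. Origin: centre of its underside.
- pitcher: Bystander: open steel milk pitcher, 80 mm diameter, 100 mm high, with a handle reaching 70 mm from its axis, standing beyond the grid. Origin: centre of its underside.
- cup: Bystander: red cup, 80 mm diameter, 60 mm high, with a handle, standing beyond the grid. Origin: centre of its underside.
- tamper: The whole tamper. Origin: centre of its underside, 68 mm below point tamper_grip.
- ball: The steel ball as a body (use point ball_center for its position).
Not all that is in view belongs to the job. What is shaped like the tamper but purple is not meant.

How it is judged (in metres and radians):
On the way, in this order (a step that is already met when the one before it is completed fails the run):
1. the tamper stands upright on the floor of the red-bordered seat, let go, with the dish not yet lifted (horizontal distance between tamper and nest_red_floor below 0.006 m and z of tamper in the frame of nest_red_floor below 0.003 m and angle between tamper's own z axis and vertical below 0.06 rad and contact force between the fingers and tamper below 0.1 N and height (world z) of dish below 0.02 m), for 0.2 s.
2. the dish is lifted clear of the bench, level, with the ball in the ring (height (world z) of dish above 0.04 m and angle between dish's own z axis and vertical below 0.12 rad and contact force between the fingers and dish above 1 N and horizontal distance between ball_center and dish_mid below 0.02 m), for 0.2 s.
At the end, for the whole second after the job is handed in: Tamper upright on the red seat's floor within 6 mm of its centre. Dish gripped, still, level within 5 deg, underside 50 to 120 mm above the grid's top, centre within 20 mm of the grid's, lip within 8 deg of the mark's direction, ball within 20 mm of the dish's middle (horizontal distance between tamper and nest_red_floor below 0.006 m and z of tamper in the frame of nest_red_floor below 0.003 m and angle between tamper's own z axis and vertical below 0.06 rad and horizontal distance between dish and grid_top below 0.02 m and z of dish in the frame of grid_top between 0.05 and 0.12 m and angle between the x axis of dish and the x axis of grid, either way round below 0.15 rad and x of dish_lip in the frame of grid above 0.03 m and angle between dish's own z axis and vertical below 0.09 rad and contact force between the fingers and dish above 1 N and linear speed of dish below 0.03 m/s and angular speed of dish below 0.2 rad/s and horizontal distance between ball_center and dish_mid below 0.02 m and z of ball_center in the frame of dish_mid below 0.022 m); the arm keeps its last pose, push and grip.
It fails at once if the ball leaves the black ring (horizontal distance between ball_center and dish_mid above 0.022 m).
It fails at once if the dish is tipped (angle between dish's own z axis and vertical above 0.2 rad).
It fails at once if the leveller is disturbed (distance of leveller from where it was at the start of the episode above 0.02 m).
It fails at once if the pitcher is disturbed (distance of pitcher from where it was at the start of the episode above 0.02 m).
It fails at once if the cup is disturbed (distance of cup from where it was at the start of the episode above 0.02 m).
It also fails if it takes over 59 s, if anything falls off the work surface, if the arm or the gripper's body presses on something with over 40 N, if the wrist force passes 120 N, or if a joint passes its speed limit or range.

## Working session

There is one attempt and no reset: what is moved stays moved. The work goes in short steps, Python scripts to look and compute and a tool call to move; the robot and the scene stay as the last step left them, time stands still between calls to the robot, and variables do not carry over. Pictures are saved under pics/ and viewed, and the job is handed in when it is done.

Besides the shell and the picture viewer there is one more tool, called after "Request:" as name([rows], argument=value, ...), one row to a line, values as JSON. carry_out: Moves the arm, as the interface text tells. Scaled input: -1 to 1 covers 50 cm each way for a shift and 45 degrees each way for a turn. Its arguments: {"type":"object","properties":{"moves":{"type":"array","items":{"type":"array"}},"claw":{"type":"number"},"newtons":{"type":"number"}},"required":["moves"]}

```bash
mkdir -p pics
python3 - <<'E'
from plant import bot
import cv2
s=bot.sense(); print(s)
for n in ("scene","top"):
    im=bot.grab_frame(n); cv2.imwrite(f"pics/{n}0.png",im[:,:,::-1]); print(bot.camera_params(n))
E
```

```text
{'t': 0.0, 'joint_positions': array([ 6.08186665e+01,  3.02776867e+01,  8.21549792e+01, -3.80559848e-03,
        6.76885591e+01, -1.02263821e+01]), 'qd': array([ 0.04220326, -0.01866583, -0.00086912, -0.03553052,  0.03121223,
       -0.06236715]), 'tau': array([ 5.34405099e-04, -4.40044177e+01, -1.76595461e+01,  6.35159388e-02,
        5.81065798e-02, -1.42730578e-04]), 'ee_pos': array([0.20264014, 0.59047806, 0.22159316]), 'ee_rot': array([-1.79880076e+02, -1.80602655e-02,  1.61046478e+02]), 'force': array([0.5990787 , 0.48843532, 0.23265423]), 'moment': array([ 0.01340311,  0.0147179 , -0.04134867]), 'width': 0.08694910415650489}
{'camera_matrix': array([[439.10689553,   0.        , 310.12777661],
       [  0.        , 439.10689553, 201.33430729],
       [  0.        ,   0.        ,   1.        ]]), 'eye': array([ 1.08760168, -0.65097772,  0.57151018]), 'orientation': array([58.85090182,  0.44332942, 37.62105278])}
{'camera_matrix': array([[382.12693442,   0.        , 321.57662627],
       [  0.        , 382.12693442, 205.27967809],
       [  0.        ,   0.        ,   1.        ]]), 'eye': array([ 0.38927108, -0.04390057,  1.001962  ]), 'orientation': array([ 11.15745308,   1.40782937, -91.25020898])}
```

View pics/scene0.png

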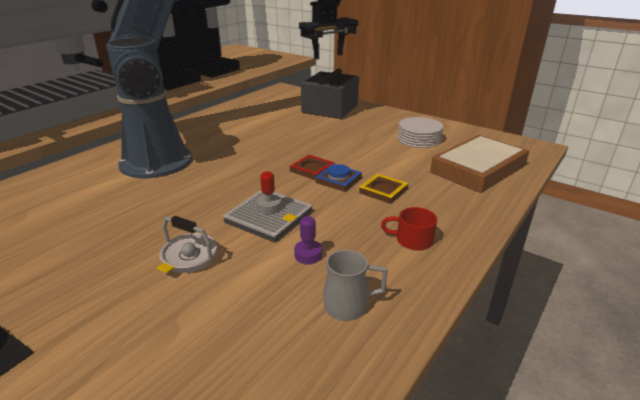

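View pics/top0.png

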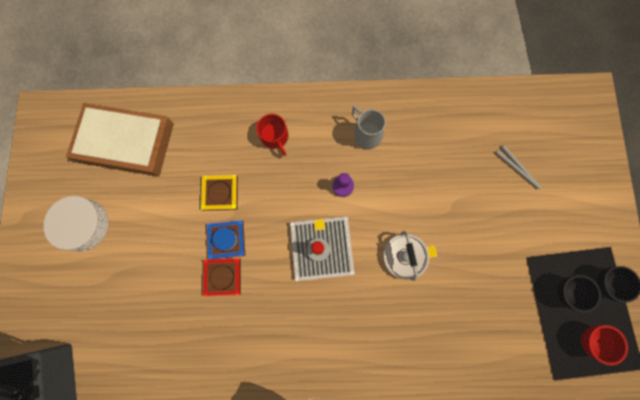

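The top view shows these things:
- Red-handled tamper at (318,247) on the grid, which is centred near (321,248), with its yellow mark at (319,225).
- Purple look-alike at (343,185).
- Seats: red at (221,277), blue at (225,239), yellow at (219,192).
- Dish at (406,256), with its lip at (433,252).

The red tamper on the grid and the red-bordered seat nearest the robot fit the description.

```bash
cat > h.py <<'E'
from plant import bot
import numpy as np, cv2
from scipy.spatial.transform import Rotation as R
def cam(n):
    p=bot.camera_params(n); return p['camera_matrix'],np.array(p['eye']),R.from_euler('xyz',p['orientation'],degrees=True).as_matrix()
def ray(n,px):
    K,e,Rm=cam(n); u=np.linalg.solve(K,[px[0],px[1],1.]); return e,Rm@(u*[1,-1,-1])
def atz(n,px,z):
    e,d=ray(n,px); return e+d*(z-e[2])/d[2]
def proj(n,P):
    K,e,Rm=cam(n); c=(np.atleast_2d(P)-e)@Rm*[1,-1,-1]; q=c@K.T; return q[:,:2]/q[:,2:]
def tri(pa,pb):
    A=[];b=[]
    for n,p in(("top",pa),("scene",pb)):
        e,d=ray(n,p); d=d/np.linalg.norm(d); M=np.eye(3)-np.outer(d,d);A.append(M);b.append(M@e)
    return np.linalg.lstsq(np.vstack(A),np.hstack(b),rcond=None)[0]
E
python3 - <<'E'
from h import *
for n in("top","scene"):
    im=cv2.imread(f"pics/{n}0.png")
    for t in("tamper_grip","tamper","nest_red_floor","grid","dish_grip","dish","dish_lip","ball_center"):
        for m in bot.masks_of(n,t)[:3]:
            r=m["region"]; ys,xs=np.where(r)
            print(n,t,round(m["confidence"],2),np.round(m["position"],1),r.sum(),xs.min(),xs.max(),ys.min(),ys.max())
            
im=cv2.imread("pics/top0.png")
cv2.imwrite("pics/c1.png",cv2.resize(im[210:310,195:295],None,fx=5,fy=5,interpolation=2))
cv2.imwrite("pics/c2.png",cv2.resize(im[200:300,280:440],None,fx=5,fy=5,interpolation=2))
im=cv2.imread("pics/scene0.png")
cv2.imwrite("pics/c3.png",cv2.resize(im[140:280,150:410],None,fx=3,fy=3,interpolation=2))
E
```

```text
top tamper_grip 0.75 [319.4 252.2] 437 307 330 239 261
top tamper_grip 0.55 [341.6 183.2] 439 332 354 173 197
top tamper 0.63 [315.2 249.4] 397 307 329 239 260
top nest_red_floor 0.98 [223.4 275.3] 1360 203 240 259 296
top grid 0.57 [332.3 243.6] 2999 291 353 217 281
top dish_grip 0.71 [407.3 253.3] 1629 385 435 232 279
top dish_grip 0.66 [228.6 238. ] 434 213 236 228 250
top dish 0.98 [407.3 254. ] 1736 383 436 231 281
top dish_lip 0.82 [407.3 252.9] 1709 384 435 231 280
top ball_center 0.66 [408.5 254.5] 1732 383 436 231 280
top ball_center 0.61 [405. 254.] 67 400 407 251 261
scene tamper_grip 0.83 [310.4 247.3] 955 295 322 216 264
scene tamper_grip 0.79 [267.9 196.6] 672 257 280 172 214
scene tamper_grip 0.2 [341.8 181.3] 556 315 361 169 190
scene tamper 0.73 [308.8 245.6] 886 295 321 217 263
scene tamper 0.71 [269.  197.5] 727 257 281 172 213
scene tamper 0.55 [181.8 243.6] 2152 159 217 216 272
scene nest_red_floor 0.86 [309.1 162.9] 642 290 334 155 179
scene nest_red_floor 0.5 [181.7 247.1] 2181 158 217 216 272
scene grid 0.98 [268.6 217.9] 2232 224 310 191 241
scene grid 0.53 [180.9 248.5] 2091 158 217 217 273
scene dish_grip 0.6 [181.4 248.1] 2218 158 217 216 272
scene dish_grip 0.42 [267.6 216.6] 2220 225 311 192 241
scene dish 0.79 [180.  246.8] 2153 158 218 216 272
scene dish_lip 0.86 [181.9 248.2] 2071 158 217 216 272
scene ball_center 0.55 [184.7 246.6] 152 183 196 243 256
```

View pics/c1.png

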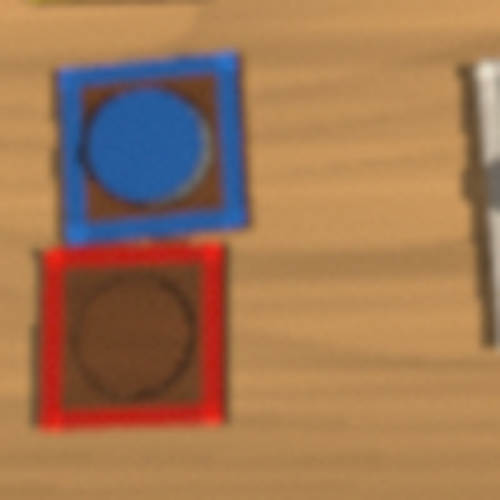

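View pics/c2.png

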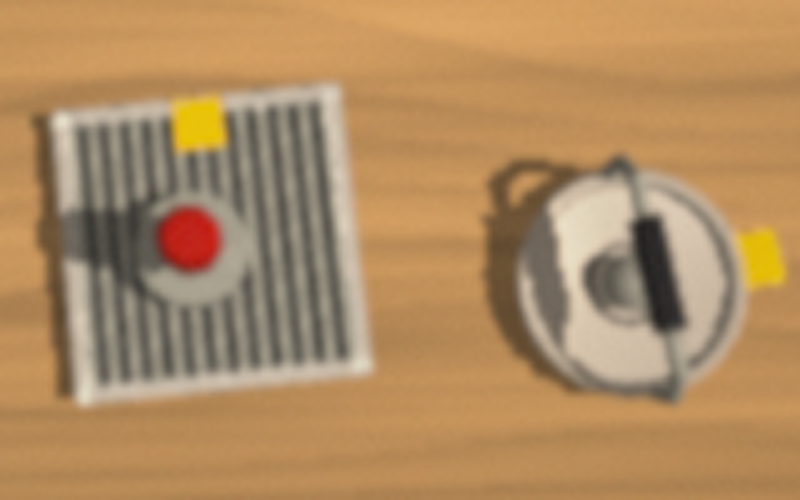

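View pics/c3.png

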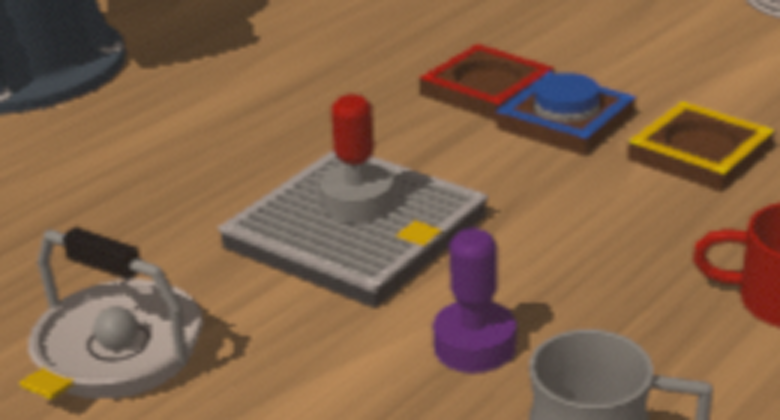

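```bash
cat > meas.py <<'E'
from h import *
def hsv(im): return cv2.cvtColor(im,cv2.COLOR_BGR2HSV).astype(int)
def col(im,c,box):
    H,S,V=np.moveaxis(hsv(im),2,0)
    m={'red':((H<6)|(H>174))&(S>190)&(V>90),'yel':(abs(H-26)<6)&(S>215)&(V>140),'black':(V<60),'blue':(abs(H-107)<10)&(S>150)}[c]
    z=np.zeros_like(m);x0,x1,y0,y1=box;z[y0:y1,x0:x1]=m[y0:y1,x0:x1];return z
def rect(m):
    ys,xs=np.where(m); return cv2.minAreaRect(np.stack([xs,ys],1).astype(np.float32)),(xs.mean(),ys.mean()),len(xs)
E
python3 - <<'E'
from meas import *
t=cv2.imread("pics/top0.png"); s=cv2.imread("pics/scene0.png")
m=col(t,'red',(195,250,255,305)); r=rect(m);print('nest',r, atz('top',r[0][0],.018))
for p in cv2.boxPoints(r[0]): print(' ',atz('top',p,.018).round(4))
m2=col(s,'red',(285,340,150,185)); ys,xs=np.where(m2); print(rect(m2),atz('scene',(( xs.min()+xs.max())/2,(ys.min()+ys.max())/2),.018))
a=rect(col(t,'red',(300,335,230,270))); b=rect(col(s,'red',(255,280,165,200))); print('tamp',a,b, atz('top',a[1],.105),tri(a[1],b[1]))
# foot in scene
y1=rect(col(t,'yel',(305,335,210,240))); y2=rect(col(s,'yel',(275,305,205,228)));print('mark',atz('top',y1[1],.02),atz('scene',y2[1],.02))
l1=rect(col(t,'yel',(422,445,240,265))); l2=rect(col(s,'yel',(150,180,255,280)));print('lip',l1,atz('top',l1[1],.022),atz('scene',l2[1],.022),tri(l1[1],l2[1]))
b1=rect(col(t,'black',(404,420,240,270))); b2=rect(col(s,'black',(165,200,210,235)));print('bar',b1,b2,tri(b1[1],b2[1]),atz('top',b1[1],.095))
for p in cv2.boxPoints(b1[0]): print(' ',atz('top',p,.095).round(4))
# grid corners by eye from crops: c2 scale5 offset (280,200)
g=[(60,110),(338,86),(370,370),(82,402)]
P=np.array([atz('top',(280+(u+.5)/5-.5,200+(v+.5)/5-.5),.02) for u,v in g]);print('grid',P.round(4),P.mean(0), np.linalg.norm(np.roll(P,1,0)-P,axis=1))
g=[(220,233),(350,150),(487,200),(376,292)]
P=np.array([atz('scene',(150+(u+.5)/3-.5,140+(v+.5)/3-.5),.02) for u,v in g]);print('grid',P.round(4),P.mean(0), np.linalg.norm(np.roll(P,1,0)-P,axis=1))
E
```

```text
nest (((221.0, 277.0), (36.0, 36.0), 90.0), (np.float64(222.05996131528047), np.float64(276.95938104448743)), 517) [0.40450815 0.23634646 0.018     ]
  [0.4511 0.2843 0.018 ]
  [0.449  0.1912 0.018 ]
  [0.3588 0.1893 0.018 ]
  [0.3608 0.2808 0.018 ]
(((311.3270263671875, 164.0621795654297), (38.3046875, 16.83641815185547), 17.102725982666016), (np.float64(310.98192771084337), np.float64(164.64457831325302)), 166) [0.40526959 0.23372017 0.018     ]
tamp (((317.0, 247.0), (10.0, 10.0), 90.0), (np.float64(317.17525773195877), np.float64(247.20618556701032)), 97) (((266.5, 182.0), (20.0, 11.0), 90.0), (np.float64(266.0103092783505), np.float64(181.3041237113402)), 194) [ 0.46683861 -0.01322535  0.105     ] [ 0.46677007 -0.01404043  0.09216714]
mark [ 0.53242803 -0.01648141  0.02      ] [ 0.53150863 -0.01497399  0.02      ]
lip (((431.90386962890625, 251.01922607421875), (9.021342277526855, 5.295135498046875), 78.69007110595703), (np.float64(431.9019607843137), np.float64(251.05882352941177)), 51) [ 0.45730352 -0.3012774   0.022     ] [ 0.45440924 -0.30069258  0.022     ] [ 0.45683427 -0.
[... 255 characters left out ...]
883, 9.762723922729492), 19.440032958984375), (np.float64(182.90540540540542), np.float64(223.62612612612614)), 222) [ 0.4461774  -0.23519036  0.08627767] [ 0.44636367 -0.23237347  0.095     ]
  [ 0.4693 -0.2234  0.095 ]
  [ 0.4714 -0.2337  0.095 ]
  [ 0.4237 -0.241   0.095 ]
  [ 0.4217 -0.2308  0.095 ]
grid [[ 0.5423  0.055   0.02  ]
 [ 0.5512 -0.09    0.02  ]
 [ 0.4055 -0.101   0.02  ]
 [ 0.3928  0.0448  0.02  ]] [ 0.47294123 -0.02279935  0.02      ] [0.14980425 0.14520747 0.14611239 0.14641264]
grid [[ 0.4105 -0.1072  0.02  ]
 [ 0.4031  0.0478  0.02  ]
 [ 0.5448  0.0536  0.02  ]
 [ 0.5572 -0.093   0.02  ]] [ 0.47888731 -0.0247138   0.02      ] [0.14735772 0.15513031 0.14188892 0.14716627]
```

Request:
carry_out([
  [[0, 0, 0], [0, 0, 0.235]],
  [[0, 0, 0], [0, 0, 0.235]],
  [[0, 0, 0], [0, 0, 0.235]],
  [[0, 0, 0], [0, 0, 0.235]],
  [[0, 0, 0], [0, 0, 0.235]],
], claw=1, newtons=30)

```text
t: 1.52
ee_pos: [0.2029, 0.5911, 0.2226]
ee_rot: [-180.0, -0.0, 107.1]
force: [0.2, 0.1, -0.1]
width: 0.0871
```

Request:
carry_out([
  [[0, 0, 0], [0, 0, 0.19]],
  [[0, 0, 0], [0, 0, 0.19]],
  [[-0.11, 0.048, 0], [0, 0, 0]],
  [[-0.11, 0.048, 0], [0, 0, 0]],
  [[-0.11, 0.048, 0], [0, 0, 0]],
])

```text
t: 2.15
ee_pos: [0.2747, 0.426, 0.2224]
ee_rot: [179.8, -0.3, 89.8]
force: [0.9, -0.3, 0.2]
width: 0.0869
```

Request:
carry_out([
  [[-0.11, 0.048, 0], [0, 0, 0]],
  [[-0.11, 0.048, 0], [0, 0, 0]],
  [[-0.11, 0.048, 0], [0, 0, 0]],
  [[-0.11, 0.048, 0], [0, 0, 0]],
  [[-0.11, 0.048, 0], [0, 0, 0]],
])

```text
t: 2.78
ee_pos: [0.3984, 0.1427, 0.2235]
ee_rot: [179.4, -0.4, 90.0]
force: [0.6, 0.7, -0.1]
width: 0.0871
```

Request:
carry_out([
  [[-0.105, 0.0455, 0], [0, 0, 0]],
  [[-0.105, 0.0455, 0], [0, 0, 0]],
  [[-0.105, 0.0455, 0], [0, 0, 0]],
  [[0, 0, 0], [0, 0, 0]],
])

```text
t: 3.28
ee_pos: [0.4718, -0.025, 0.225]
ee_rot: [178.9, -0.3, 89.5]
force: [-0.4, 0.4, -0.8]
width: 0.0873
```

Request:
carry_out([
  [[0.022, -0.01, 0.04], [0.024, -0.0067, -0.011]],
  [[0, 0, 0.08], [0, 0, 0]],
  [[0, 0, 0.06], [0, 0, 0]],
  [[0, 0, 0], [0, 0, 0]],
])

```text
t: 3.78
ee_pos: [0.4664, -0.0115, 0.1341]
ee_rot: [180.0, -0.0, 90.0]
force: [0.5, -0.3, 0.1]
width: 0.0871
```

Run:
```python
from meas import *
for n in("scene","top"):
    im=bot.grab_frame(n)[:,:,::-1].copy(); cv2.imwrite(f"pics/{n}1.png",im)
a=cv2.imread("pics/scene1.png")[120:270,180:380]; b=cv2.imread("pics/top1.png")[180:300,260:380]
cv2.imwrite("pics/c4.png",cv2.resize(a,None,fx=4,fy=4,interpolation=2)); cv2.imwrite("pics/c5.png",cv2.resize(b,None,fx=4,fy=4,interpolation=2))
print(bot.sense()['ee_pos'],bot.sense()['ee_rot'],bot.sense()['t'])
```

```text
[ 0.46837914 -0.01217624  0.13595156] [1.79687252e+02 5.57459643e-02 9.00140032e+01] 3.875
```

View pics/c4.png

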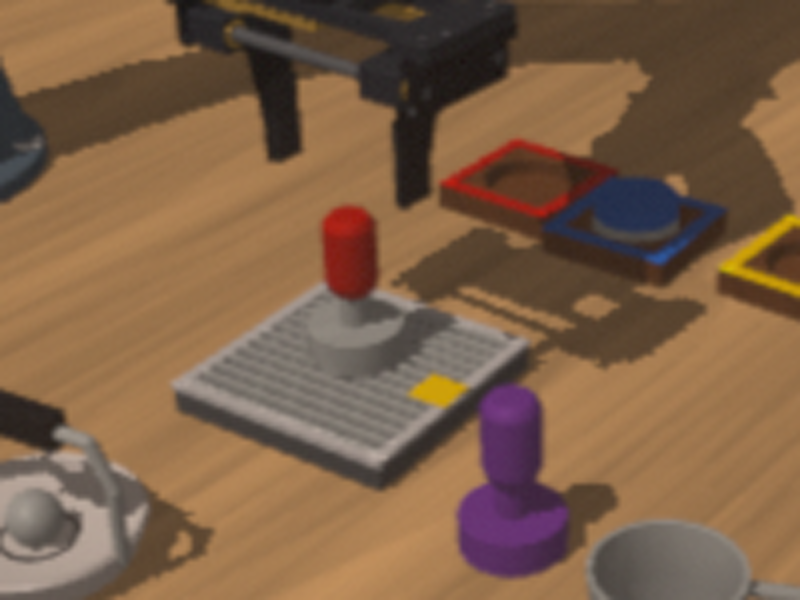

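View pics/c5.png

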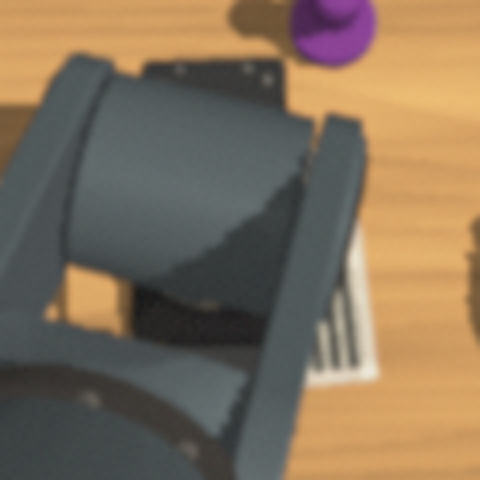

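The scene view shows the open jaws directly above the red handle: finger tips at about (251,160) and (283,171), handle top at (267,172). The purple one, at (308,217), is clear of them. Now descending and gripping.

Request:
carry_out([
  [[-0.003, 0, 0.066], [0, 0, 0]],
  [[0, 0, 0.064], [0, 0, 0]],
  [[0, 0, 0], [0, 0, 0]],
])

```text
t: 4.25
ee_pos: [0.4736, -0.0139, 0.0747]
ee_rot: [179.0, 0.2, 90.1]
force: [0.1, 0.7, 0.6]
width: 0.0865
```

Request:
carry_out([
  [[0, 0, 0], [0, 0, 0]],
  [[0, 0, 0], [0, 0, 0]],
  [[0, 0, 0], [0, 0, 0]],
  [[0, 0, 0], [0, 0, 0]],
  [[0, 0, 0], [0, 0, 0]],
], claw=0, newtons=30)

```text
t: 4.88
ee_pos: [0.4753, -0.0141, 0.0796]
ee_rot: [178.7, 0.3, 90.2]
force: [-3.1, -0.1, 2.9]
width: 0.0447
```

Request:
carry_out([
  [[0, -0.012, 0.018], [0.029, 0.0067, 0]],
  [[0, 0, 0], [0, 0, 0]],
])

```text
t: 5.12
ee_pos: [0.4673, -0.0137, 0.0695]
ee_rot: [-179.8, -0.0, 90.2]
force: [0.5, -0.5, -3.2]
width: 0.0308
```

Request:
carry_out([
  [[0, 0, 0], [0, 0, 0]],
  [[0, 0, -0.06], [0, 0, 0]],
  [[0, 0, -0.06], [0, 0, 0]],
])

```text
t: 5.5
ee_pos: [0.4673, -0.0138, 0.1278]
ee_rot: [-179.5, -0.1, 90.1]
force: [-0.6, 0.3, -3.6]
width: 0.0311
```

Request:
carry_out([
  [[0.096, -0.024, 0], [0, 0, 0]],
  [[0.096, -0.024, 0], [0, 0, 0]],
  [[0.096, -0.024, 0], [0, 0, 0]],
  [[0.096, -0.024, 0], [0, 0, 0]],
  [[0.08, -0.02, 0], [0, 0, 0]],
])

```text
t: 6.12
ee_pos: [0.4167, 0.2214, 0.1296]
ee_rot: [179.5, -0.1, 89.6]
force: [1.2, 0.0, -3.6]
width: 0.0309
```

```bash
cat > fit.py <<'E'
from meas import *
from scipy.optimize import minimize
def hullmask(m):
    m=cv2.morphologyEx(m.astype(np.uint8),cv2.MORPH_CLOSE,np.ones((3,3)))
    c=np.vstack(cv2.findContours(m,cv2.RETR_EXTERNAL,cv2.CHAIN_APPROX_NONE)[0]); o=np.zeros_like(m); cv2.fillConvexPoly(o,cv2.convexHull(c),1); return o.astype(float)
def sq(p,h,z):
    c,s=np.cos(p[2]),np.sin(p[2]); q=np.array([[-h,-h],[h,-h],[h,h],[-h,h]]); 
    return np.c_[p[0]+q@[c,-s],p[1]+q@[s,c],[z]*4]
def render(n,P,S=8):
    uv=proj(n,P); o=np.zeros((400*S//1,640*S),np.uint8)
    cv2.fillPoly(o,[np.round((uv+.5)*S-.5).astype(np.int32)],255); return cv2.resize(o,(640,400),interpolation=cv2.INTER_AREA)/255.
def fit(views,h,z,p0):
    f=lambda p:sum(np.abs(render(n,sq([p[0],p[1],p[2]/10],h,z))-m).sum() for n,m in views)
    x=np.array([p0[0],p0[1],p0[2]*10]); sim=np.array([x,x+[.004,0,0],x+[0,.004,0],x+[0,0,.6]])
    r=minimize(f,x,method='Nelder-Mead',options=dict(initial_simplex=sim,xatol=1e-4,fatol=.05)); return r.x/[1,1,10],r.fun
E
python3 - <<'E'
from fit import *
t=cv2.imread("pics/top0.png"); s=cv2.imread("pics/scene0.png")
H=lambda im:hsv(im)
def red2(im,box):
    h=hsv(im);m=((h[...,0]<7)|(h[...,0]>173))&(h[...,1]>190)&(h[...,2]>70);z=np.zeros_like(m);x0,x1,y0,y1=box;z[y0:y1,x0:x1]=m[y0:y1,x0:x1];return z
a=hullmask(red2(t,(195,250,255,305))); b=hullmask(red2(s,(285,336,150,185)))
print('top',fit([('top',a)],.046,.018,(.405,.235,0))); print('scene',fit([('scene',b)],.046,.018,(.405,.235,0)));print('both',fit([('top',a),('scene',b)],.046,.018,(.405,.235,0)))
im=bot.grab_frame("scene")[:,:,::-1].copy(); cv2.imwrite("pics/scene2.png",im)
cv2.imwrite("pics/c6.png",cv2.resize(im[100:210,260:390],None,fx=6,fy=5,interpolation=2))
q=bot.sense();print(q['ee_pos'],q['ee_rot'],q['t'])
E
```

```text
top (array([0.4053823 , 0.23554969, 0.01516284]), np.float64(47.91764705882353))
scene (array([0.40289824, 0.23692448, 0.01719088]), np.float64(32.95294117647059))
both (array([ 4.04929549e-01,  2.36172351e-01, -3.69197318e-04]), np.float64(91.23529411764706))
[0.41530258 0.22542462 0.12974273] [179.5471669   -0.27625578  89.63510813] 6.175
```

View pics/c6.png

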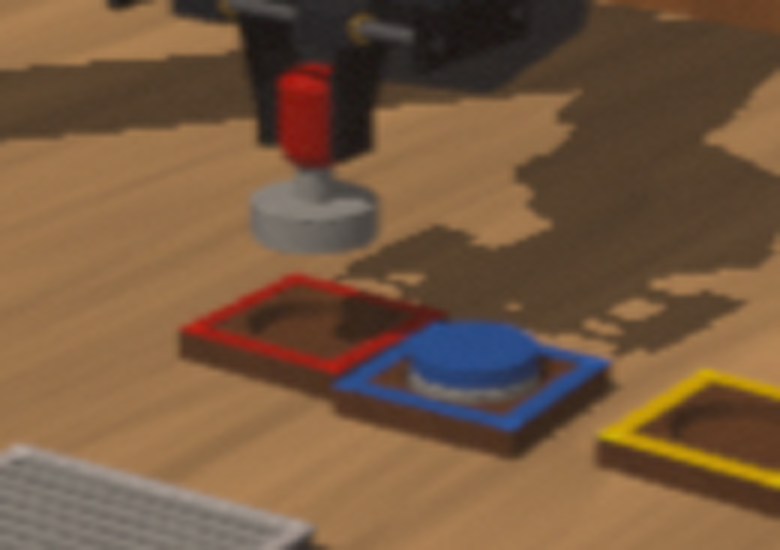

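Request:
carry_out([
  [[0.021, -0.021, 0.03], [0.01, -0.005, -0.008]],
  [[0, 0, 0.05], [0, 0, 0]],
  [[0, 0, 0], [0, 0, 0]],
])

```text
t: 6.55
ee_pos: [0.4057, 0.239, 0.0886]
ee_rot: [179.8, -0.1, 90.3]
force: [0.4, 0.1, -1.7]
width: 0.0308
```

```bash
cat > hold.py <<'E'
from fit import *
import sys
im=bot.grab_frame("scene")[:,:,::-1].copy(); cv2.imwrite(f"pics/{sys.argv[1]}.png",im)
q=bot.sense();p=q['ee_pos'];print(p,q['ee_rot'],q['t'],q['force'])
Rt=R.from_euler('xyz',q['ee_rot'],degrees=True).as_matrix()
# overlay predicted tamper foot circles & hole rim
th=np.linspace(0,2*np.pi,60)
S=5;x0,y0=265,105
big=cv2.resize(im[y0:y0+100,x0:x0+130],None,fx=S,fy=S,interpolation=2)
def dr(P,c): cv2.polylines(big,[np.round((proj('scene',P)-[x0,y0]+.5)*S-.5).astype(int)],True,c,1)
cen=lambda h:p+Rt[:,2]*(0.049-h)
for h in(0,.022): dr(cen(h)+np.c_[.029*np.cos(th),.029*np.sin(th),0*th],(0,255,0))
for h in(.05,.086): dr(cen(h)+np.c_[.016*np.cos(th),.016*np.sin(th),0*th],(255,255,0))
N=np.array([.4045,.236,.018])
dr(N+np.c_[.0315*np.cos(th),.0315*np.sin(th),0*th],(255,0,255)); dr(sq([.4045,.236,.01],.046,.018),(0,255,255))
cv2.imwrite(f"pics/{sys.argv[1]}o.png",big)
E
python3 hold.py s3
```

```text
[0.40640623 0.23918958 0.0894381 ] [ 1.79695319e+02 -1.65711926e-01  9.02528309e+01] 6.6 [ 0.0092488   0.1665977  -2.77427954]
```

View pics/s3o.png

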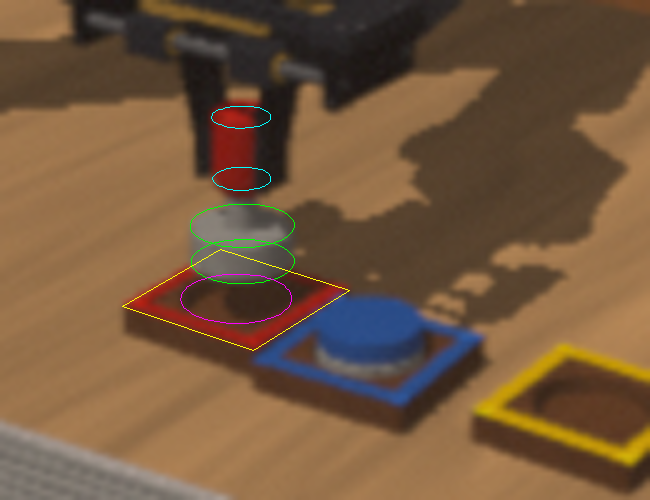

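Request:
carry_out([
  [[-0.006, -0.003, 0.02], [0.006, -0.003, 0.005]],
  [[0, 0, 0.012], [0, 0, 0]],
  [[0, 0, 0], [0, 0, 0]],
])

```text
t: 6.98
ee_pos: [0.4069, 0.2357, 0.0738]
ee_rot: [179.8, -0.1, 89.9]
force: [0.5, 0.3, -3.8]
width: 0.031
```

```bash
python3 hold.py s4
```

```text
[0.406973   0.23573082 0.07399008] [ 1.79756932e+02 -8.68286822e-02  8.99238395e+01] 7.025 [-0.42852652  0.02743829 -2.75003527]
```

View pics/s4o.png

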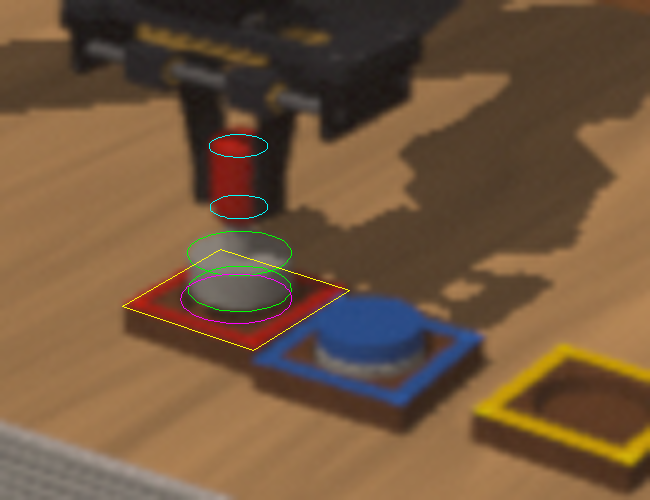

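Request:
carry_out([
  [[0, -0.005, 0.006], [0.005, 0, 0]],
  [[0, 0, 0.008], [0, 0, 0]],
  [[0, 0, 0.008], [0, 0, 0]],
])

```text
t: 7.4
ee_pos: [0.4051, 0.2359, 0.0631]
ee_rot: [179.9, -0.1, 89.9]
force: [0.9, -0.5, -3.0]
width: 0.0305
```

Request:
carry_out([
  [[0, 0, 0.006], [0, 0, 0]],
  [[0, 0, 0.006], [0, 0, 0]],
  [[0, 0, 0.004], [0, 0, 0]],
])

```text
t: 7.78
ee_pos: [0.405, 0.2357, 0.055]
ee_rot: [179.9, -0.1, 89.9]
force: [-3.4, -2.3, 24.4]
width: 0.0306
```

Request:
carry_out([
  [[0, 0, -0.003], [0, 0, 0]],
  [[0, 0, 0], [0, 0, 0]],
])

```text
t: 8.02
ee_pos: [0.4053, 0.2358, 0.0567]
ee_rot: [179.9, -0.1, 89.9]
force: [-0.8, -0.5, -4.8]
width: 0.031
```

Request:
carry_out([
  [[0, 0, 0], [0, 0, 0]],
  [[0, 0, 0], [0, 0, 0]],
  [[0, 0, 0], [0, 0, 0]],
], claw=1)

```text
t: 8.4
ee_pos: [0.406, 0.2361, 0.0571]
ee_rot: [179.8, -0.1, 89.9]
force: [-0.0, -0.5, 0.2]
width: 0.0533
```

Request:
carry_out([
  [[0, 0, 0], [0, 0, 0]],
  [[0, 0, -0.04], [0, 0, 0]],
  [[0, 0, -0.12], [0, 0, 0]],
  [[0, 0, -0.12], [0, 0, 0]],
])

```text
t: 8.9
ee_pos: [0.403, 0.2348, 0.1964]
ee_rot: [-179.6, 0.1, 89.9]
force: [1.7, 0.3, -0.7]
width: 0.0855
```

Run:
```python
from fit import *
for n in("scene","top"):
    im=bot.grab_frame(n)[:,:,::-1].copy(); cv2.imwrite(f"pics/{n}5.png",im)
im=cv2.imread("pics/scene5.png");S=5;x0,y0=265,120
big=cv2.resize(im[y0:y0+90,x0:x0+130],None,fx=S,fy=S,interpolation=2)
cv2.imwrite("pics/c7.png",big)
print(bot.sense()['t'],bot.sense()['ee_pos'])
```

```text
9.0 [0.40752512 0.2363397  0.20076749]
```

View pics/c7.png

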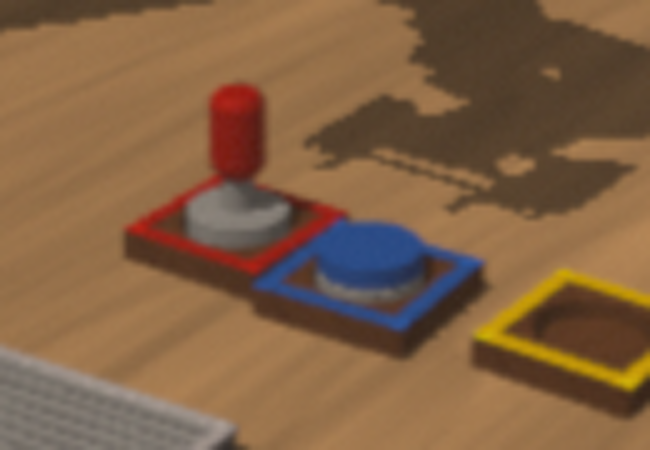

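View pics/top5.png

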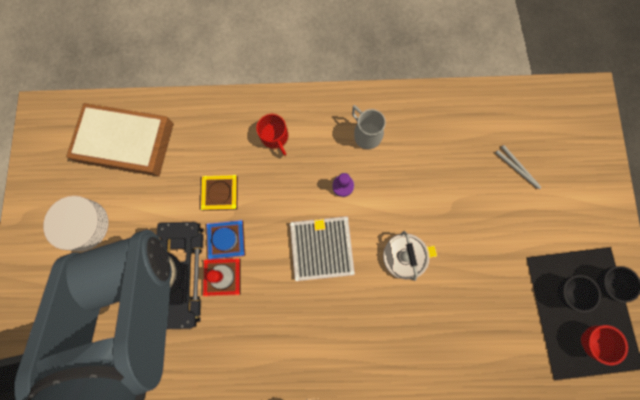

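The tamper stands upright in the red seat, foot inside the hole with about 10 mm of it showing. The grid, dish and leveller have not moved. Next I'll refine the grid and dish poses.

Run:
```python
from fit import *
t=cv2.imread("pics/top5.png"); s=cv2.imread("pics/scene5.png")
a=rect(col(t,'red',(200,235,268,284)));print('tamper top pred',proj('top',[[.4049,.2358,.098],[.4049,.2358,.068]]))
h=hsv(t); print('grid bench sat',h[250,300:360:6,1], h[300,320])
def low(im,box,smax,):
    h=hsv(im);m=((h[...,1]<smax)&(h[...,2]>60)) | ((abs(h[...,0]-26)<6)&(h[...,1]>200)&(h[...,2]>130))
    z=np.zeros(m.shape,np.uint8);x0,x1,y0,y1=box;z[y0:y1,x0:x1]=m[y0:y1,x0:x1]
    n,l,st,_=cv2.connectedComponentsWithStats(z); k=1+np.argmax(st[1:,4]); return l==k
ga=hullmask(low(t,(284,362,210,288),70)); gb=low(s,(215,320,180,245),75)
print(ga.sum(),gb.sum())
r=fit([('top',ga)],.075,.02,(.475,-.023,.07));print('grid top',r,np.degrees(r[0][2]))
cv2.imwrite("pics/c8.png",np.hstack([cv2.resize((ga*255).astype(np.uint8)[200:300,280:440],None,fx=2,fy=2),cv2.resize((gb*255).astype(np.uint8)[170:270,200:360],None,fx=2,fy=2)]))
l1=rect(col(t,'yel',(422,445,240,265))); l2=rect(col(s,'yel',(150,180,255,280)))
b1=rect(col(t,'black',(404,420,240,270))); b2=rect(col(s,'black',(165,200,210,235)))
L=tri(l1[1],l2[1]);B=tri(b1[1],b2[1]);print('lip',L,'bar',B,np.degrees(np.arctan2(*(L-B)[1::-1])),b1)
B2=atz('top',b1[1],.093);P=[atz('top',p,.095) for p in cv2.boxPoints(b1[0])]
# dish disc: white region
h=hsv(t);m=(h[...,1]<70)&(h[...,2]>60);m[:, :382]=0;m[:,440:]=0;m[:230]=0;m[283:]=0
ys,xs=np.where(hullmask(m));print('disc',xs.min(),xs.max(),ys.min(),ys.max(),atz('top',((xs.min()+xs.max())/2,(ys.min()+ys.max())/2),.022))
```

```text
tamper top pred [[211.58227315 276.50488484]
 [215.38720951 276.63673038]]
grid bench sat [ 37  36  36  39  32  39  34  36  39 136] [ 16 134 181]
3542.0 2521
grid top (array([ 0.47229556, -0.02041651,  0.07596333]), np.float64(104.37647058823529)) 4.352377937420341
lip [ 0.45684229 -0.30127411  0.02386049] bar [ 0.4462161  -0.23512058  0.08614655] -80.8745726986664 (((410.60589599609375, 253.97645568847656), (20.608394622802734, 4.23014497756958), 77.47119140625), (np.float64(410.69767441860466), np.float64(254.02325581395348)), 86)
disc 383 428 232 279 [ 0.44768442 -0.23394911  0.022     ]
```

View pics/c8.png

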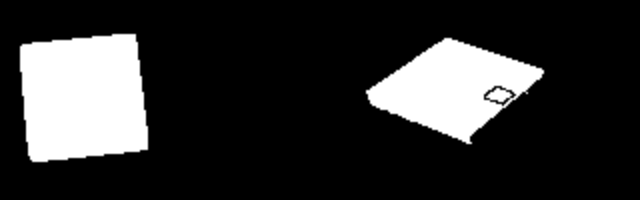

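Request:
carry_out([
  [[-0.105, 0.008, 0], [0, 0, 0]],
  [[-0.105, 0.008, 0], [0, 0, 0]],
  [[-0.105, 0.008, 0], [0, 0, 0]],
  [[-0.105, 0.008, 0], [0, 0, 0]],
  [[-0.105, 0.008, 0], [0, 0, 0]],
])

```text
t: 9.62
ee_pos: [0.4284, -0.0293, 0.1991]
ee_rot: [179.3, -0.3, 90.5]
force: [0.4, -0.4, -0.1]
width: 0.087
```

Request:
carry_out([
  [[-0.105, 0.008, 0], [0, 0, 0]],
  [[-0.105, 0.008, 0], [0, 0, 0]],
  [[-0.105, 0.008, 0], [0, 0, 0]],
  [[0, 0, 0], [0, 0, 0.225]],
  [[0, 0, 0], [0, 0, 0.225]],
])

```text
t: 10.25
ee_pos: [0.44, -0.1963, 0.1943]
ee_rot: [179.7, -0.6, 69.2]
force: [-0.6, 0.2, -0.2]
width: 0.0875
```

Request:
carry_out([
  [[0, 0, 0], [0, 0, 0.225]],
  [[0, 0, 0], [0, 0, 0.225]],
  [[0, 0, 0], [0, 0, 0.225]],
  [[0, 0, 0], [0, 0, 0.225]],
  [[0, 0, 0], [0, 0, 0.225]],
])

```text
t: 10.88
ee_pos: [0.437, -0.195, 0.1894]
ee_rot: [-179.4, -0.3, 16.7]
force: [0.4, -0.3, 0.1]
width: 0.087
```

```bash
cat > to.py <<'E'
from h import *
import sys
a=[float(v) for v in sys.argv[1:5]]
s=bot.sense();Rt=R.from_euler('xyz',s['ee_rot'],degrees=True);Rg=R.from_euler('xyz',[180,0,a[3]],degrees=True)
print('pos',s['ee_pos'].round(4),s['ee_rot'].round(2),'t',s['t'],'F',s['force'].round(1),'w',round(s['width'],4))
print('shift',(Rt.inv().apply(np.array(a[:3])-s['ee_pos'])/.5).round(4),'turn',((Rt.inv()*Rg).as_rotvec(degrees=True)/45).round(4))
E
python3 to.py .4465 -.2347 .14 9
```

```text
pos [ 0.437  -0.195   0.1894] [-179.36   -0.31   16.72] t 10.875 F [ 0.4 -0.3  0.1] w 0.087
shift [-0.0052  0.0826  0.0979] turn [-0.0146 -0.006   0.1716]
```

Request:
carry_out([
  [[-0.005, 0.083, 0.02], [-0.015, -0.006, 0.17]],
  [[0, 0, 0.06], [0, 0, 0]],
  [[0, 0, 0], [0, 0, 0]],
])

```text
t: 11.25
ee_pos: [0.4456, -0.2352, 0.146]
ee_rot: [-179.9, 0.1, 8.8]
force: [-0.1, 0.0, -0.1]
width: 0.0869
```

```bash
python3 to.py .4465 -.2347 .066 9
python3 - <<'E'
from h import *
im=bot.grab_frame("scene")[:,:,::-1].copy(); cv2.imwrite("pics/scene6.png",im)
cv2.imwrite("pics/c9.png",cv2.resize(im[150:290,100:260],None,fx=4,fy=4,interpolation=2))
E
```

```text
pos [ 0.4456 -0.2352  0.146 ] [-1.799e+02  1.200e-01  8.780e+00] t 11.25 F [-0.1  0.  -0.1] w 0.0869
shift [ 0.0023 -0.0004  0.1601] turn [-0.0022  0.0026 -0.0049]
```

View pics/c9.png

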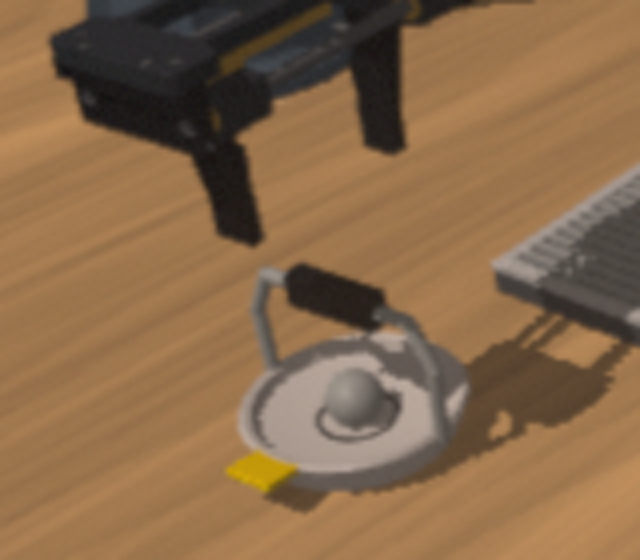

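Request:
carry_out([
  [[0.002, 0, 0.06], [0, 0, -0.005]],
  [[0, 0, 0.06], [0, 0, 0]],
  [[0, 0, 0.03], [0, 0, 0]],
  [[0, 0, 0], [0, 0, 0]],
], claw=0.5, newtons=20)

```text
t: 11.8
ee_pos: [0.4513, -0.238, 0.0743]
ee_rot: [179.5, -0.4, 9.1]
force: [-0.3, 0.3, -0.2]
width: 0.0549
```

```bash
python3 to.py .4465 -.2347 .066 9
```

```text
pos [ 0.4513 -0.238   0.0743] [179.51  -0.39   9.12] t 11.8 F [-0.3  0.3 -0.2] w 0.0549
shift [-0.0086 -0.0082  0.0166] turn [ 0.011  -0.0087  0.0027]
```

Request:
carry_out([
  [[-0.0085, -0.008, 0.0165], [0.011, -0.009, 0.003]],
  [[0, 0, 0], [0, 0, 0]],
], claw=0.3)

```text
t: 12.05
ee_pos: [0.4472, -0.2352, 0.0673]
ee_rot: [179.9, -0.1, 9.0]
force: [-0.3, -0.1, -1.5]
width: 0.0352
```

```bash
python3 to.py .4465 -.2347 .066 9;python3 - <<'E'
from h import *
im=bot.grab_frame("scene")[:,:,::-1].copy(); cv2.imwrite("pics/scene7.png",im)
cv2.imwrite("pics/c10.png",cv2.resize(im[150:290,100:260],None,fx=4,fy=4,interpolation=2))
E
```

```text
pos [ 0.4472 -0.2352  0.0673] [ 1.7989e+02 -8.0000e-02  9.0000e+00] t 12.05 F [-0.3 -0.1 -1.5] w 0.0352
shift [-0.0012 -0.0012  0.0025] turn [ 0.0023 -0.0017 -0.    ]
```

View pics/c10.png

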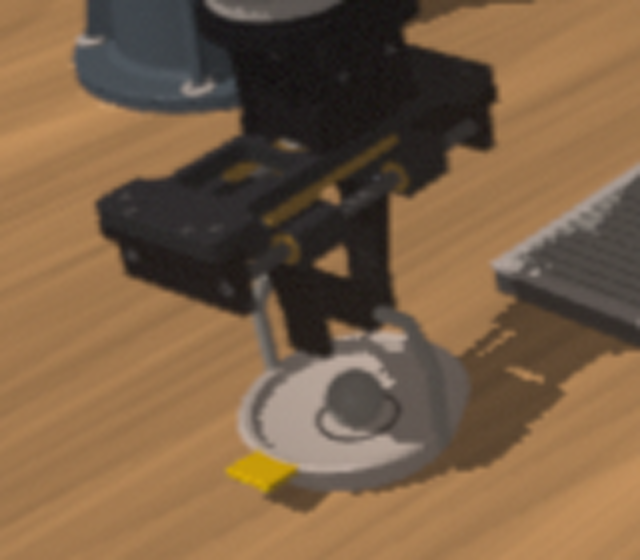

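The fingers straddle the black bar and the ball sits in its ring at (188,250). Closing.

Request:
carry_out([
  [[-0.001, -0.001, 0.002], [0, 0, 0]],
  [[0, 0, 0], [0, 0, 0]],
  [[0, 0, 0], [0, 0, 0]],
], claw=0, newtons=30)

```text
t: 12.48
ee_pos: [0.4477, -0.2356, 0.0674]
ee_rot: [179.7, -0.2, 9.0]
force: [0.3, -0.7, -3.0]
width: 0.0137
```

Request:
carry_out([
  [[0, 0, 0], [0, 0, 0]],
  [[0, 0, 0], [0, 0, 0]],
])

```text
t: 12.72
ee_pos: [0.4478, -0.2356, 0.0674]
ee_rot: [179.7, -0.2, 9.0]
force: [0.5, 0.4, -0.4]
width: 0.0137
```

```bash
python3 to.py .4465 -.2347 .066 9
```

```text
pos [ 0.4478 -0.2356  0.0674] [179.74  -0.22   8.99] t 12.725 F [ 0.5  0.4 -0.4] w 0.0137
shift [-0.0022 -0.0023  0.0027] turn [ 0.0057 -0.0048 -0.0002]
```

Request:
carry_out([
  [[0, 0, -0.006], [0, 0, 0]],
  [[0, 0, -0.006], [0, 0, 0]],
  [[0, 0, -0.01], [0, 0, 0]],
  [[0, 0, -0.01], [0, 0, 0]],
  [[0, 0, -0.01], [0, 0, 0]],
])

```text
t: 13.35
ee_pos: [0.4464, -0.2345, 0.0886]
ee_rot: [179.9, -0.1, 9.0]
force: [0.6, -0.9, -4.0]
width: 0.0136
```

```bash
python3 to.py .4465 -.2347 .168 9;python3 - <<'E'
from h import *
im=bot.grab_frame("scene")[:,:,::-1].copy(); cv2.imwrite("pics/scene8.png",im)
cv2.imwrite("pics/c11.png",cv2.resize(im[150:290,100:260],None,fx=4,fy=4,interpolation=2))
E
```

```text
pos [ 0.4464 -0.2345  0.0886] [ 1.7991e+02 -7.0000e-02  8.9900e+00] t 13.35 F [ 0.6 -0.9 -4. ] w 0.0136
shift [ 0.0003  0.0006 -0.1589] turn [ 0.0019 -0.0014 -0.0001]
```

View pics/c11.png

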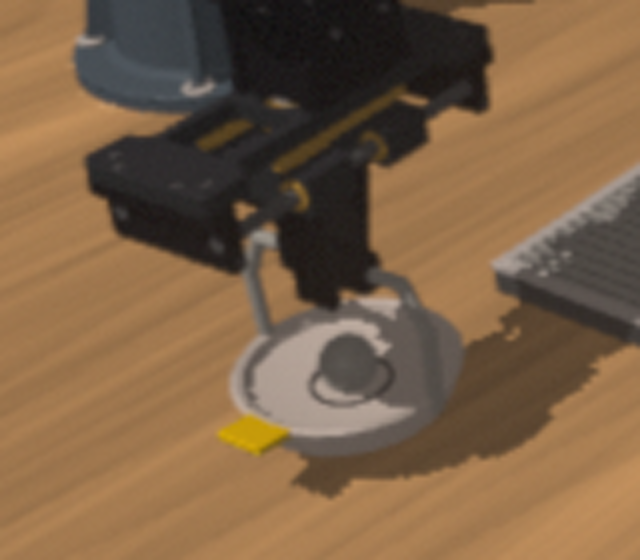

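The dish is off the bench and level, with the ball in its ring. Lifting on.

Request:
carry_out([
  [[0, 0, -0.012], [0, 0, 0]],
  [[0, 0, -0.014], [0, 0, 0]],
  [[0, 0, -0.016], [0, 0, 0]],
  [[0, 0, -0.016], [0, 0, 0]],
  [[0, 0, -0.016], [0, 0, 0]],
])

```text
t: 14.02
ee_pos: [0.4463, -0.2344, 0.1286]
ee_rot: [179.9, -0.1, 9.0]
force: [1.0, -0.5, -4.3]
width: 0.0137
```

Request:
carry_out([
  [[0, 0, -0.016], [0, 0, 0]],
  [[0, 0, -0.016], [0, 0, 0]],
  [[0, 0, -0.016], [0, 0, 0]],
  [[0, 0, -0.012], [0, 0, 0]],
  [[0, 0, -0.006], [0, 0, 0]],
])

```text
t: 14.65
ee_pos: [0.4462, -0.2343, 0.1645]
ee_rot: [179.9, -0.1, 9.0]
force: [0.6, 0.4, -4.2]
width: 0.0136
```

```bash
python3 to.py .4465 -.2347 .168 9
```

```text
pos [ 0.4462 -0.2343  0.1645] [ 1.7985e+02 -1.2000e-01  9.0000e+00] t 14.65 F [ 0.6  0.4 -4.2] w 0.0136
shift [ 0.0004  0.0008 -0.007 ] turn [ 0.0033 -0.0027 -0.    ]
```

Request:
carry_out([
  [[0, 0, 0], [0, 0, -0.02]],
  [[0, 0, 0], [0, 0, -0.04]],
  [[0, 0, 0], [0, 0, -0.06]],
  [[0, 0, 0], [0, 0, -0.06]],
  [[0, 0, 0], [0, 0, -0.06]],
])

```text
t: 15.28
ee_pos: [0.4455, -0.2338, 0.1635]
ee_rot: [180.0, -0.0, 20.4]
force: [0.2, -0.3, -5.9]
width: 0.0139
```

```bash
python3 to.py .4465 -.2347 .168 94.4;python3 - <<'E'
from h import *
im=bot.grab_frame("scene")[:,:,::-1].copy(); cv2.imwrite("pics/scene9.png",im)
cv2.imwrite("pics/c12.png",cv2.resize(im[110:250,100:260],None,fx=4,fy=4,interpolation=2))
E
```

```text
pos [ 0.4455 -0.2338  0.1635] [ 1.7996e+02 -1.0000e-02  2.0430e+01] t 15.275 F [ 0.2 -0.3 -5.9] w 0.0139
shift [ 0.0012  0.0024 -0.0091] turn [ 8.0000e-04  3.0000e-04 -1.6438e+00]
```

View pics/c12.png

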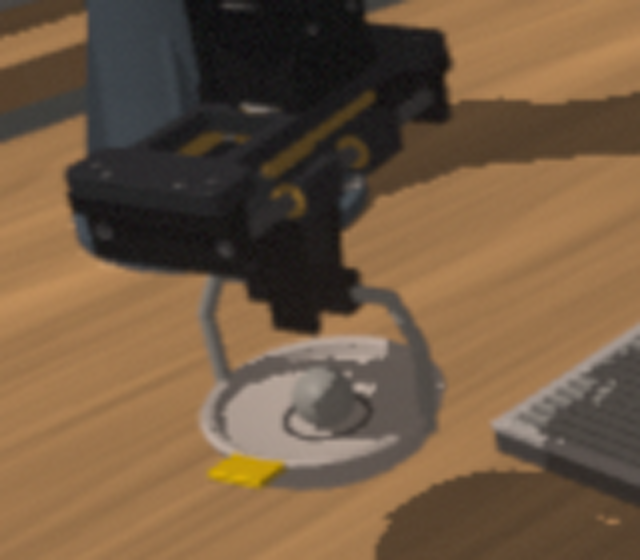

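Request:
carry_out([
  [[0, 0, -0.004], [0, 0, -0.065]],
  [[0, 0, -0.003], [0, 0, -0.065]],
  [[0, 0, 0], [0, 0, -0.065]],
  [[0, 0, 0], [0, 0, -0.065]],
  [[0, 0, 0], [0, 0, -0.065]],
])

```text
t: 15.95
ee_pos: [0.4447, -0.2331, 0.1655]
ee_rot: [-179.8, 0.1, 35.6]
force: [-0.9, -0.6, -4.6]
width: 0.0136
```

Request:
carry_out([
  [[0, 0, 0], [0, 0, -0.065]],
  [[0, 0, 0], [0, 0, -0.065]],
  [[0, 0, 0], [0, 0, -0.065]],
  [[0, 0, 0], [0, 0, -0.065]],
  [[0, 0, 0], [0, 0, -0.065]],
])

```text
t: 16.58
ee_pos: [0.4439, -0.2325, 0.164]
ee_rot: [-179.6, -0.0, 50.8]
force: [-0.6, 0.1, -3.7]
width: 0.0137
```

Request:
carry_out([
  [[0, 0, 0], [0, 0, -0.065]],
  [[0, 0, 0], [0, 0, -0.065]],
  [[0, 0, 0], [0, 0, -0.065]],
  [[0, 0, 0], [0, 0, -0.065]],
  [[0, 0, 0], [0, 0, -0.065]],
])

```text
t: 17.2
ee_pos: [0.4432, -0.232, 0.1625]
ee_rot: [-179.5, -0.2, 66.0]
force: [0.6, 0.0, -5.2]
width: 0.0135
```

```bash
python3 to.py .4465 -.2347 .168 94.4
```

```text
pos [ 0.4432 -0.232   0.1625] [-1.7946e+02 -1.5000e-01  6.5980e+01] t 17.2 F [ 0.6  0.  -5.2] w 0.0135
shift [-0.0022  0.0081 -0.0112] turn [-0.0109 -0.0063 -0.6315]
```

Request:
carry_out([
  [[0, 0, -0.004], [-0.003, -0.002, -0.065]],
  [[0, 0, -0.004], [-0.003, -0.002, -0.065]],
  [[0, 0, -0.003], [-0.003, -0.002, -0.065]],
  [[0, 0, -0.003], [-0.002, 0, -0.065]],
  [[0, 0, -0.002], [0, 0, -0.065]],
])

```text
t: 17.82
ee_pos: [0.4424, -0.2314, 0.1691]
ee_rot: [-179.8, -0.0, 81.1]
force: [-0.3, -0.2, -4.0]
width: 0.0137
```

Request:
carry_out([
  [[0, 0, 0], [0, 0, -0.065]],
  [[0, 0, 0], [0, 0, -0.065]],
  [[0, 0, 0], [0, 0, -0.065]],
  [[0, 0, 0], [0, 0, -0.05]],
  [[0, 0, 0], [0, 0, -0.025]],
])

```text
t: 18.45
ee_pos: [0.4417, -0.2308, 0.1678]
ee_rot: [-179.7, -0.2, 93.8]
force: [-0.1, -0.3, -4.0]
width: 0.0136
```

```bash
python3 to.py .474 -.0225 .168 94.4;python3 - <<'E'
from h import *
im=bot.grab_frame("scene")[:,:,::-1].copy(); cv2.imwrite("pics/scene10.png",im)
cv2.imwrite("pics/c13.png",cv2.resize(im[110:250,100:260],None,fx=4,fy=4,interpolation=2))
E
```

```text
pos [ 0.4417 -0.2308  0.1678] [-179.67   -0.21   93.76] t 18.45 F [-0.1 -0.3 -4. ] w 0.0136
shift [0.4114 0.0919 0.0006] turn [-0.0072 -0.0048 -0.0142]
```

View pics/c13.png

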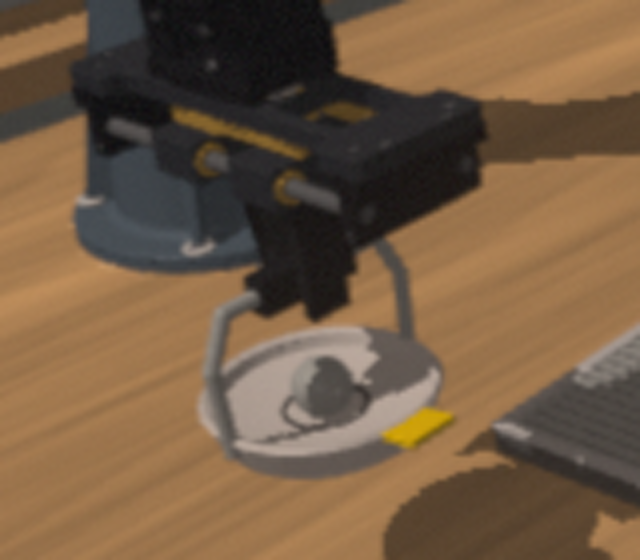

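Request:
carry_out([
  [[0.005, 0.001, 0], [-0.002, -0.001, -0.004]],
  [[0.009, 0.002, 0], [-0.002, -0.001, -0.003]],
  [[0.013, 0.003, 0], [-0.001, 0, -0.003]],
  [[0.017, 0.0038, 0], [0, 0, 0]],
  [[0.02, 0.0045, 0], [0, 0, 0]],
])

```text
t: 19.12
ee_pos: [0.4467, -0.1964, 0.1677]
ee_rot: [-179.9, -0.1, 94.2]
force: [0.1, 0.9, -3.8]
width: 0.0135
```

Request:
carry_out([
  [[0.02, 0.0045, 0], [0, 0, 0]],
  [[0.02, 0.0045, 0], [0, 0, 0]],
  [[0.02, 0.0045, 0], [0, 0, 0]],
  [[0.02, 0.0045, 0], [0, 0, 0]],
  [[0.02, 0.0045, 0], [0, 0, 0]],
])

```text
t: 19.75
ee_pos: [0.4548, -0.1414, 0.168]
ee_rot: [-179.9, -0.2, 94.2]
force: [0.2, -0.4, -3.7]
width: 0.014
```

```bash
python3 to.py .474 -.0225 .168 94.4;python3 - <<'E'
from h import *
im=bot.grab_frame("scene")[:,:,::-1].copy(); cv2.imwrite("pics/scene11.png",im)
cv2.imwrite("pics/c14.png",cv2.resize(im[110:250,120:280],None,fx=4,fy=4,interpolation=2))
E
```

```text
pos [ 0.4548 -0.1414  0.168 ] [-1.7992e+02 -1.6000e-01  9.4210e+01] t 19.75 F [ 0.2 -0.4 -3.7] w 0.014
shift [0.2343 0.0558 0.0006] turn [-0.0018 -0.0036 -0.0042]
```

View pics/c14.png

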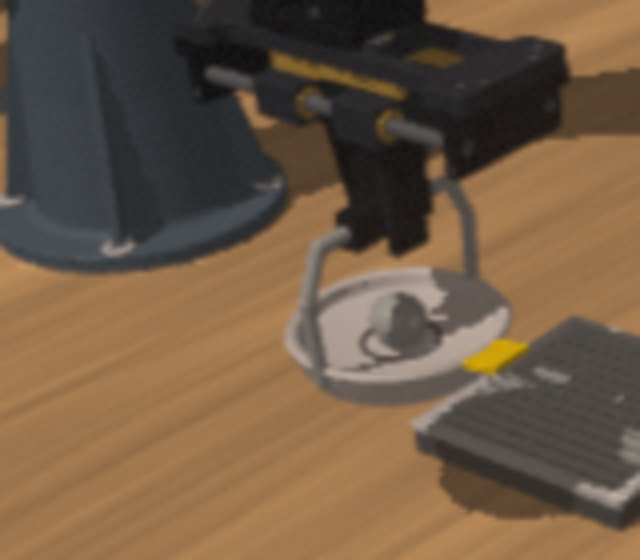

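Request:
carry_out([
  [[0.02, 0.0048, 0], [0, 0, 0]],
  [[0.02, 0.0048, 0], [0, 0, 0]],
  [[0.02, 0.0048, 0], [0, 0, 0]],
  [[0.02, 0.0048, 0], [0, 0, 0]],
  [[0.02, 0.0048, 0], [0, 0, 0]],
])

```text
t: 20.42
ee_pos: [0.4635, -0.0862, 0.1682]
ee_rot: [-179.9, -0.2, 94.2]
force: [-0.5, -0.6, -3.6]
width: 0.0133
```

Request:
carry_out([
  [[0.02, 0.0048, 0], [0, 0, 0]],
  [[0.02, 0.0048, 0], [0, 0, 0]],
  [[0.018, 0.0043, 0], [0, 0, 0]],
  [[0.014, 0.003, 0], [0, 0, 0]],
  [[0.01, 0.002, 0], [0, 0, 0]],
])

```text
t: 21.05
ee_pos: [0.4705, -0.0413, 0.1684]
ee_rot: [-179.9, -0.2, 94.2]
force: [-0.1, 0.4, -4.7]
width: 0.0136
```

```bash
python3 to.py .474 -.0225 .168 94.4
```

```text
pos [ 0.4705 -0.0413  0.1684] [-179.93   -0.23   94.23] t 21.05 F [-0.1  0.4 -4.7] w 0.0136
shift [0.0369 0.0097 0.0009] turn [-0.0015 -0.005  -0.0038]
```

Request:
carry_out([
  [[0.01, 0.0026, 0], [0, -0.001, -0.001]],
  [[0.01, 0.0026, 0], [0, -0.001, -0.001]],
  [[0.008, 0.002, 0], [0, 0, 0]],
  [[0.005, 0.001, 0], [0, 0, 0]],
  [[0.003, 0.001, 0], [0, 0, 0]],
])

```text
t: 21.68
ee_pos: [0.474, -0.0219, 0.1684]
ee_rot: [-179.9, -0.1, 94.3]
force: [0.5, 0.9, -4.8]
width: 0.0136
```

Request:
carry_out([
  [[0, 0, 0], [0, 0, 0]],
  [[0, 0, 0], [0, 0, 0]],
  [[0, 0, 0], [0, 0, 0]],
  [[0, 0, 0], [0, 0, 0]],
])

```text
t: 22.18
ee_pos: [0.474, -0.0222, 0.1684]
ee_rot: [-179.9, -0.1, 94.3]
force: [-1.1, 0.6, -4.1]
width: 0.0138
```

```bash
python3 to.py .474 -.0225 .168 94.4;python3 - <<'E'
from meas import *
for n in("scene","top"):
    im=bot.grab_frame(n)[:,:,::-1].copy(); cv2.imwrite(f"pics/{n}12.png",im)
s=cv2.imread("pics/scene12.png");cv2.imwrite("pics/c15.png",cv2.resize(s[90:270,190:350],None,fx=3.3,fy=3.3,interpolation=2))
p=bot.sense();e=p['ee_pos'];y=np.radians(4.2);print(p['t'],e)
D=e-[0,0,.066]; print('lip pred',proj('scene',D+[.066*np.cos(y),.066*np.sin(y),.022]),'ball pred',proj('scene',D+[0,0,.023]),'gridcentre',proj('scene',[.474,-.0225,.02]))
H=hsv(s);m=(abs(H[...,0]-26)<6)&(H[...,1]>200)&(H[...,2]>100);n,l,st,c=cv2.connectedComponentsWithStats(m.astype(np.uint8))
for i in range(1,n):
    if st[i,4]>15 and 200<c[i][0]<340: print(st[i],c[i])
E
```

```text
pos [ 0.474  -0.0222  0.1684] [-1.7993e+02 -1.0000e-01  9.4300e+01] t 22.175 F [-1.1  0.6 -4.1] w 0.0138
shift [-0.0005 -0.0001  0.0008] turn [-0.0016 -0.0022 -0.0022]
22.275 [ 0.47403921 -0.02217972  0.1683766 ]
lip pred [[289.91758924 178.34358563]] ball pred [[265.81749254 170.40458135]] gridcentre [[268.39924408 210.4444628 ]]
[283 176  13   7  54] [289.12962963 178.74074074]
[283 214  13   7  54] [288.98148148 217.05555556]
```

View pics/c15.png

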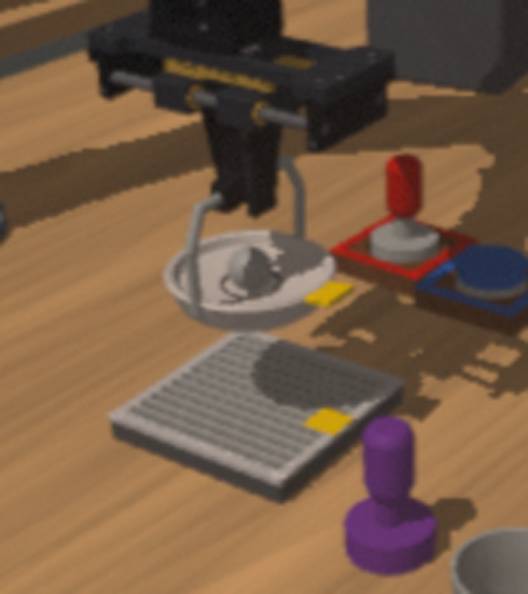

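View pics/top12.png

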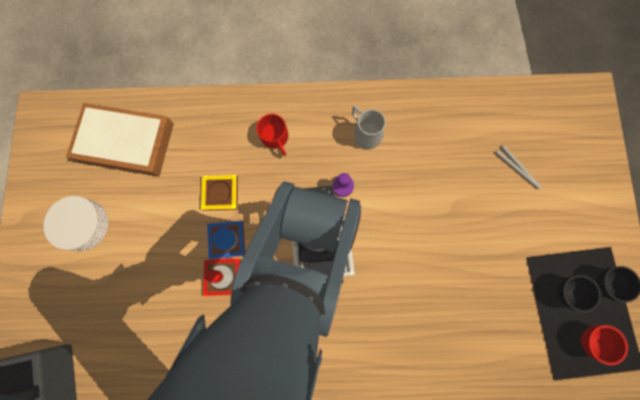

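The dish is held over the grid: its lip at (289,179) is within a pixel of the predicted (290,178), and it points the same way as the mark at (289,217). The ball is in the ring at about (265,172). The tamper stands in the red seat, and the bystanders are where they were. Handing in.

Run:
```python
from plant import bot
print(bot.hand_in()); s=bot.sense(); print(s['t'],s['ee_pos'],s['ee_rot'],s['width'])
```

```text
the job is handed in; nothing more can be done
None
the job is handed in; nothing more can be done
```

The job is handed in at about 22 s on the robot's clock. The hand-in gives no verdict, so I don't know how it was judged.

**Tamper:** It is in the red-bordered seat. The foot met the hole floor at the expected height (tool tip at 0.055 m, about 24 N). I released it, and the picture shows it upright inside the hole.

**Dish:** I gripped it by the black bar, lifted it, turned it about 85° anticlockwise and carried it over the grid.
- **Position:** the last reading put it within about 1 mm of my estimate of the grid's centre, with its underside about 82 mm above the grid's top.
- **Level and heading:** the tool tilt was about 0.1°, and the lip was within about 1° of the mark's direction. In the image, the lip was within a pixel of where it should appear.
- **Ball:** it was in the ring in every picture I took.

**Bystanders:** The leveller, pitcher and red cup look unmoved in the last pictures.

**Disagreement:** The two cameras differed by 2–6 mm on the grid's centre and 2–3 mm on the red seat's. I used values in between.

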